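Pedal-lid cork collector

TASK

Let the wine cork that waits on the chute of the white collecting box into the box: with closed fingertips press the box's pedal right down so that the wooden lid swings up and the cork rolls in, then let the pedal come back up slowly under the fingers so that the lid comes down shut gently and does not slam. Work the pedal only: do not touch the cork or the lid, pick nothing up, and leave the things standing around where they are.

Things in the scene. Friction and masses are not known exactly. Their poses are not given: they have to be found in the camera images.
- cork_box: White box fixed to the worktop, 140 (its x) x 130 (its y) x 105 mm high; wooden lid on top (113 mm up when shut). Origin: centre of its underside. Its -x side is the front, with the pedal. On its +y side an open chute, 54 mm wide inside, slopes down at 25 degrees to a notch in the wall (sill 60 mm up); the chute's outer end is 175 mm from the origin, 136 mm up. All turns with the box about z.
- pedal_pad (a point): Centre of the pad's top: flat ribbed pad, 44 mm along the box's x by 50 mm along its y, on a lever out of the box's front. At rest level, 56 mm above the worktop, 186 mm in front of the box's origin (box -x; 116 mm from the front wall). Pressed right down its centre is 36 mm lower and 7 mm nearer the box, and it tilts 17 degrees, outer edge lowest.
- pedal (a joint): Angle of the pedal lever about a level axis along the box's y at the front wall, 120 mm from the pad's centre, 50 mm up: 0 at rest (up), 0.30 rad right down at its stop. It takes about 2 to 7 N downward on the pad's centre, nearly even over the travel, and springs back up when let go (the lid then slams).
- lid (a joint): Angle of the lid, a wooden plate 146 x 138 x 8 mm hinged along the box's -y top edge: 0 shut, 0.90 rad fully open. Linked to the pedal: lid angle = 3 x pedal angle. Its +y edge rises, with an apron 50 mm wide that closes the notch and holds the cork back; the cork gets through from about 0.3 rad on.
- cork: Loose wine cork, a cylinder 24 mm thick and 46 mm long, 12 g, lying across the chute against the lid's apron, axis along the box's x, ready to roll down. Origin at its centre, 84 mm along the box's +y and 84 mm above the worktop at the start.
- flask: Loose small conical glass flask, 69 mm wide, 105 mm high, standing near the box's -y side; origin at the centre of its underside. To be left alone.
- glass_bowl_1: Loose small glass bowl, 117 mm wide, 50 mm high, standing near the box's -y side; origin at the centre of its underside. To be left alone.
- shaker_salt: Loose upright shaker, 44 mm wide, 89 mm high, standing between pedal and chute at the box's +y side; origin at the centre of its underside. To be left alone.

How it is judged:
By the outcome, as a careful person would: the job done as asked, in the order asked, and still so for the second after the job is handed in, with the robot touching nothing.
It also fails if it takes over 42 s, if anything falls off the work surface, if the arm or the gripper's body presses on something with over 40 N, if the wrist force passes 120 N, or if a joint passes its speed limit or range.

ROBOT

A 6-joint arm with a two-finger parallel gripper is mounted at the origin on a cart in front of the work surface, level with it; the furniture and walls round the work are solid. World frame = base frame: x ahead of the robot, y to its left, z up, the work surface at z = 0. Lengths are in m, angles in rad, forces in N, time in s.
With the tool pointing down it reaches from about 0.3 to 0.875 m from the base axis. Payload 6.4 kg.
Tool frame: the origin (TCP) lies on the centre line of the jaws, within the pads' length; the fingertips stand ctrl.nose_length ahead of it and the grasp point (between the pads) lies 6 mm ahead of it (ctrl.nose_length is the distance from the TCP to the fingertips, in m); x points along the fingers, y is the direction in which the jaws open and shut, and the axes are right-handed (so a half turn about x gives the same grasp; the last joint's range is limited). The gripper opens to 85 mm and grips with 20 to 120 N. Pads are 22 mm wide; open, the fingers measure 114 mm over their backs; the gripper's body (76 mm by 85 mm) begins 54 mm behind the grasp point. The pads swing forward as they close: fully open they stand 13 mm farther back than shut.
Start: joints at [0.951, 0.181, 1.607, -0, 1.354, -0.206], TCP at [0.231, 0.526, 0.256] pointing down, gripper open.
Joint ranges: [-2.99, 2.99], [-0.89, 2.07], [0.3, 2.58], [-1.14, 4.28], [0, 2.63], [-3.12, 3.12]. Speed limits (rad/s): [2.57, 2.57, 3.01, 3.14, 3.14, 3.14].

INTERFACE

Orientations are given as a unit quaternion [w, x, y, z].
In Python, from bench import telemetry, cams, workorder, spotter, ctrl gives the robot as it stands. The module is installed in compiled form; this text tells all that it offers.
- The arm moves only by the tool servo_tool, never from a script. Its argument "targets" is one flat list of numbers, 4 for each row, row after row: the shift along the tool's x, y, z in mm, then the turn about the tool's x in rad. A call has exactly 5 rows; each row shifts and turns the commanded pose from where the row before left it, along the tool's axes as they then stand; what a row does not reach is not made up. A row lasts 1/10 s, in which the tool goes at most 50 mm and 8.59 degrees, less where a joint would pass 70% of its speed; a pose out of reach is approached as far as the arm can. A call is refused whole if a number of a shift passes 50 or a number of a turn 0.15, either way. A call with a gripper value outside its range is refused whole. "fingers" is the finger opening in mm, from 0 to 85.4, set as the call begins (left out, the last holds). The fingers move at their own pace and stop on an object; the grip force is fixed at half the most. Time passes only in rows, so rows that do not move let the fingers close, or fill a call up. It gives the time, the measured TCP pose, the force and the opening at its end, in the units of the state.
- telemetry.get_obs(): the state, without advancing time (a new reading comes with each control period).
- cams.camera(name): name is "scene" or "top" or "wrist"; returns (picture, depth): 384x512x3 uint8, blue, green, red; 384x512 float32, m along the optical axis (not along the pixel's ray), 0 where there is no reading.
- cams.camera_params(name): a dict with "intrinsics" (3x3 intrinsics, pixels), "R" (3x3) and "t" (3): a world point X has camera coordinates R X + t; the wrist camera has in their place "mount" (4x4, takes a point from camera to tool coordinates, whose origin is the TCP and whose axes are the tool frame's). Camera axes: x right, y down, z forward; pixel columns grow to the right and rows downward; lengths in m; the calibration is good to about 2 mm. A picture is of the moment at which its call begins: read the wrist's pose just before it. camera_params takes no time and is no camera call.
- workorder.hand_in(): hands the job in, once; it reports no verdict.
Trained networks look in the newest picture that a camera, given by its name, has taken for a name from the list of things; names that differ only in an ending like _2 or _b are one class to them, and where a whole thing is asked for, a point or a joint stands for the part that bears it (a point fixed in the world has none). Each returns a list of dicts, best first, with "score" (0 to 1); they miss things now and then, are a little off and sometimes report something else, mostly with a low value. They report only what shows in the picture. A call takes as long as a camera call.
- spotter.search_frame(camera, thing): "pixel" ([column, row] in pixels, amid what is visible of it).
The state is a dict: "time_s": time; "q": joint angles; "dq": joint speeds; "joint_efforts": joint torques, N m; "eef_pos": TCP position; "eef_rot": TCP orientation; "wrist_force": force on the tool from outside, world axes, zero at the start; "torque": the same for the moment, N m; "opening": opening from 0.0 (shut) to 1.0 (fully open).
Only numpy, scipy, OpenCV 4.12 (cv2) and the standard library are available. Lean on these libraries where they do the work, as an engineer would, in place of code of your own. Each camera call takes 0.05 s, during which the arm holds its last target.

## Working session

There is one attempt and no reset: what is moved stays moved. The work goes in short steps, Python scripts to look and compute and a tool call to move; the robot and the scene stay as the last step left them, time stands still between calls to the robot, and variables do not carry over. Pictures are saved under pics/ and viewed, and the job is handed in when it is done.

Besides the shell and the picture viewer there is one more tool, called after "Call:" in YAML: its name, and indented under it one key for each argument. servo_tool: Moves the arm, as the interface text tells. Its arguments: {"type":"object","properties":{"targets":{"type":"array","items":{"type":"number"}},"fingers":{"type":"number"}},"required":["targets"]}

```bash
mkdir -p pics
cat > h.py <<'E'
import numpy as np,cv2
from bench import telemetry,cams,workorder,spotter,ctrl
def shot(n,f):
    im,d=cams.camera(n); cv2.imwrite('pics/'+f,im); np.save('pics/'+f+'.npy',d); return im,d
def world(n,d):
    p=cams.camera_params(n);K=p['intrinsics'];v,u=np.mgrid[:d.shape[0],:d.shape[1]]
    c=np.stack([(u-K[0,2])/K[0,0]*d,(v-K[1,2])/K[1,1]*d,d],-1)
    return (c-np.array(p['t']))@np.array(p['R'])
E
python3 - <<'E'
from h import *
o=telemetry.get_obs();print(o,ctrl.nose_length)
for n in('scene','top'):
    im,d=shot(n,n+'1.png');W=world(n,d)
    for t in('cork_box','pedal_pad','cork','lid','shaker_salt'):
        r=spotter.search_frame(n,t)[:2]
        for q in r:
            u,v=map(int,q['pixel']);print(n,t,q,W[v,u].round(3))
E
```

```text
{'time_s': 0.0, 'q': array([ 9.50691120e-01,  1.81554699e-01,  1.60802653e+00, -1.84224732e-05,
        1.35382519e+00, -2.06244393e-01]), 'dq': array([ 4.76023204e-05, -8.77061602e-05,  3.69783830e-04, -5.96370967e-04,
       -2.60512364e-04, -5.26168480e-04]), 'joint_efforts': array([-5.31097467e-04, -4.44884741e+01, -3.51335227e+01, -4.69856477e-04,
        9.47392109e-03,  1.15741273e-05]), 'eef_pos': array([0.23088104, 0.52603471, 0.2553675 ]), 'eef_rot': array([ 0.69176985,  0.14468858,  0.69227316, -0.14586829]), 'wrist_force': array([ 0.16370162, -0.00361163,  0.3216538 ]), 'torque': array([0.05380615, 0.05032609, 0.00861154]), 'opening': 1.0007012201775665} 0.025
scene cork_box {'pixel': [267.5, 200.5], 'score': 0.83} [ 0.585 -0.096  0.113]
scene pedal_pad {'pixel': [212.8, 246.0], 'score': 0.82} [ 0.468 -0.045  0.055]
scene lid {'pixel': [279.7, 185.0], 'score': 0.84} [ 0.633 -0.093  0.113]
scene shaker_salt {'pixel': [214.5, 182.8], 'score': 0.71} [0.597 0.054 0.069]
top cork_box {'pixel': [267.0, 177.0], 'score': 0.89} [ 0.638 -0.065  0.111]
top pedal_pad {'pixel': [257.7, 251.2], 'score': 0.88} [ 0.478 -0.048  0.053]
top cork {'pixel': [242.0, 165.7], 'score': 0.71} [ 0.666 -0.01   0.096]
top shaker_salt {'pixel': [206.9, 189.3], 'score': 0.76} [0.612 0.068 0.088]
```

View pics/top1.png

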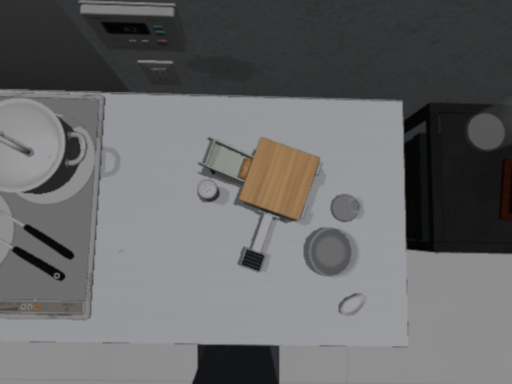

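View pics/scene1.png

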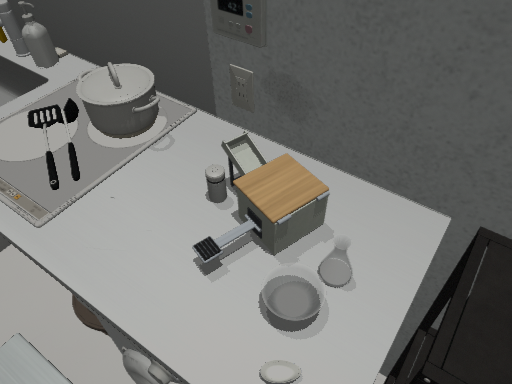

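Run:
```python
import numpy as np,cv2
from bench import cams
from h import world
from scipy.spatial.transform import Rotation as R
for n in('top','scene'):
    d=np.load(f'pics/{n}1.png.npy');W=world(n,d)
    for nm,zl,zh,c,r in(('lid',.108,.118,(.638,-.08),.14),('pad',.045,.063,(.475,-.047),.055)):
        m=(d>0)&(W[...,2]>zl)&(W[...,2]<zh)&(np.hypot(W[...,0]-c[0],W[...,1]-c[1])<r)
        k,l,s,ce=cv2.connectedComponentsWithStats(m.astype(np.uint8));i=1+np.argmax(s[1:,4]);p=W[l==i]
        print(n,nm,s[i],p.mean(0),cv2.minAreaRect((p[:,:2]*1000).astype(np.float32)))
o=R.from_quat([0.14468858,0.69227316,-0.14586829,0.69176985]);print(o.as_matrix())
```

```text
top lid [ 238  137   84   83 4348] [ 0.63629452 -0.09118448  0.11251567] ((636.6948852539062, -93.94782257080078), (146.02230834960938, 146.05418395996094), 71.63079833984375)
top pad [239 228  28  44 655] [ 0.47463694 -0.04188047  0.05403587] ((483.70623779296875, -45.30885696411133), (50.0752067565918, 94.4857177734375), 71.125244140625)
scene lid [ 233  153   96   71 3637] [ 0.6305976  -0.09811692  0.11288636] ((635.4782104492188, -96.9525375366211), (148.40383911132812, 147.16183471679688), 71.53050231933594)
scene pad [192 228  49  36 741] [ 0.4715301  -0.04675229  0.05440694] ((482.4810791015625, -47.38663101196289), (50.97365951538086, 95.06709289550781), 72.50811004638672)
[[-1.03937554e-03  4.02142613e-01  9.15576452e-01]
 [-1.48652921e-03  9.15575313e-01 -4.02143800e-01]
 [-9.99998355e-01 -1.77900956e-03 -3.53829843e-04]]
```

Run:
```python
import numpy as np
from bench import cams
from h import world
a=np.deg2rad(-18.3);ex=np.array([np.cos(a),np.sin(a)]);ey=np.array([-ex[1],ex[0]])
o=np.array([.460,-.038])
for n in('top','scene'):
    d=np.load(f'pics/{n}1.png.npy');W=world(n,d);q=W[...,:2]-o
    x=q@ex*1000;y=q@ey*1000
    m=(d>0)&(W[...,2]>.045)&(W[...,2]<.065)&(abs(x)<90)&(abs(y)<50)
    for b in range(-35,60,6):
        k=m&(x>=b)&(x<b+6)
        if k.sum()>1: print(n,b,k.sum(),y[k].min().round(1),y[k].max().round(1),W[...,2][k].mean().round(4))
    print(x[m].min())
t=np.array([.2309,.5260]);dd=(o-t)*1000
print('dy',dd@[.40214,.91558],'dz',dd@[.91558,-.40214])
```

```text
top -23 51 -22.6 25.6 0.0535
top -17 60 -23.2 25.7 0.055
top -11 61 -24.2 25.1 0.055
top -5 62 -23.9 25.8 0.0556
top 1 59 -23.9 24.6 0.055
top 7 61 -23.8 25.3 0.0553
top 13 59 -23.7 25.4 0.055
top 19 41 -23.1 24.8 0.0526
top 25 27 -10.0 11.4 0.0524
top 31 26 -10.1 11.5 0.0521
top 37 25 -9.1 10.8 0.0526
top 43 25 -9.9 11.5 0.0518
top 49 27 -9.7 11.6 0.0526
top 55 26 -9.7 11.8 0.053
-22.613854635750815
scene -23 83 -26.4 21.3 0.0539
scene -17 68 -27.4 19.9 0.0556
scene -11 70 -27.5 23.0 0.0554
scene -5 66 -27.7 19.4 0.0557
scene 1 67 -27.0 23.4 0.0558
scene 7 65 -27.5 21.8 0.0556
scene 13 60 -26.3 21.0 0.0554
scene 19 37 -25.4 19.9 0.0529
scene 25 29 -12.7 8.1 0.0531
scene 31 27 -13.3 9.5 0.0524
scene 37 33 -13.8 8.4 0.0526
scene 43 26 -13.7 9.0 0.0528
scene 49 28 -13.1 8.6 0.0529
scene 55 28 -13.3 6.2 0.0526
-23.093906617897613
dy -424.25684599999994 dz 436.566338
```

Call:
servo_tool:
  targets: [0,-28,29,0,0,-28,29,0,0,-28,29,0,0,-28,29,0,0,-28,29,0]
  fingers: 0

```text
time_s: 1.1
eef_pos: [0.308, 0.3386, 0.2564]
eef_rot: [0.692, 0.145, 0.692, -0.145]
wrist_force: [1.2, 0.5, 0.6]
opening: 0.142
```

Call:
servo_tool:
  targets: [0,-28,29,0,0,-28,29,0,0,-28,29,0,0,-28,29,0,0,-28,29,0]

```text
time_s: 1.6
eef_pos: [0.3845, 0.152, 0.2567]
eef_rot: [0.692, 0.145, 0.692, -0.145]
wrist_force: [0.5, -0.3, -0.0]
opening: 0.002
```

Call:
servo_tool:
  targets: [20,-28,29,0,20,-28,29,0,20,-28,29,0,20,-28,29,0.04,20,-28,29,0.04]

```text
time_s: 2.1
eef_pos: [0.4597, -0.0353, 0.1559]
eef_rot: [0.686, 0.173, 0.685, -0.173]
wrist_force: [0.1, 0.8, 0.3]
opening: 0.002
```

```bash
cat > st.py <<'E'
from h import *
from scipy.spatial.transform import Rotation as R
o=telemetry.get_obs();w,x,y,z=o['eef_rot'];M=R.from_quat([x,y,z,w]).as_matrix()
p=np.array([.460,-.038,.056]);e=(p-o['eef_pos'])
print(o['time_s'],o['eef_pos'].round(4),o['wrist_force'].round(2),o['opening']);print(M.round(3));print('to pad in tool mm',(M.T@e*1000).round(1))
E
python3 st.py
```

```text
2.1 [ 0.4597 -0.0353  0.1559] [0.09 0.85 0.27] 0.002086696080639671
[[ 0.001  0.476  0.88 ]
 [-0.     0.88  -0.476]
 [-1.     0.     0.001]]
to pad in tool mm [99.9 -2.3  1.4]
```

Call:
servo_tool:
  targets: [20,0,0,-0.06,20,0,0,-0.06,15,0,0,-0.056,10,0,0,0,0,0,0,0]

```text
time_s: 2.6
eef_pos: [0.4582, -0.0332, 0.0902]
eef_rot: [0.697, 0.113, 0.699, -0.112]
wrist_force: [0.0, 0.2, 0.2]
opening: 0.001
```

```bash
python3 st.py; python3 -c "
from h import *
shot('scene','scene2.png')"
```

```text
2.6 [ 0.4582 -0.0332  0.0902] [0.03 0.22 0.22] 0.0005233619557350864
[[-0.002  0.314  0.949]
 [ 0.001  0.949 -0.314]
 [-1.     0.    -0.003]]
to pad in tool mm [34.2 -4.   3.3]
```

View pics/scene2.png

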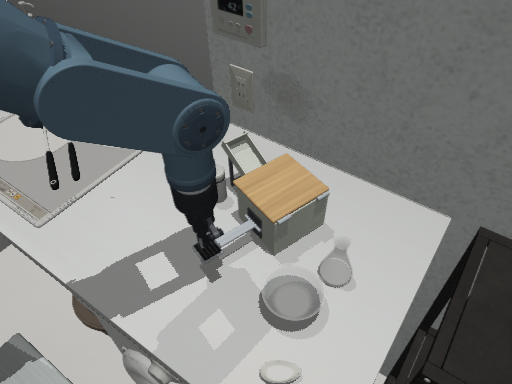

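The picture shows the shut fingers just over the pedal pad (about pixel 208,243), with the lid shut. Next I centre the fingers and feel for the pad.

Call:
servo_tool:
  targets: [2,-2,2,0,2,-2,1,0,2,0,0,0,1,0,0,0,1,0,0,0]

```text
time_s: 3.15
eef_pos: [0.4607, -0.0383, 0.0833]
eef_rot: [0.698, 0.112, 0.698, -0.112]
wrist_force: [0.6, -0.0, 0.3]
opening: -0.002
```

Call:
servo_tool:
  targets: [1,0,0,0,1,0,0,0,1,0,0,0,0,0,0,0,0,0,0,0]

```text
time_s: 3.65
eef_pos: [0.4607, -0.0383, 0.0803]
eef_rot: [0.698, 0.112, 0.698, -0.112]
wrist_force: [-0.4, 1.1, 1.5]
opening: 0.002
```

```bash
python3 st.py
```

```text
3.65 [ 0.4607 -0.0383  0.0803] [-0.41  1.11  1.52] 0.00248056342971791
[[-0.     0.312  0.95 ]
 [ 0.     0.95  -0.312]
 [-1.     0.    -0.   ]]
to pad in tool mm [24.3  0.  -0.7]
```

Call:
servo_tool:
  targets: [1,0,0,0,1.5,0,0,0,2,0,0.2,0,2,0,0.2,0,2,0,0.2,0]

```text
time_s: 4.15
eef_pos: [0.4608, -0.0383, 0.0714]
eef_rot: [0.698, 0.112, 0.699, -0.112]
wrist_force: [-3.4, 1.5, 3.3]
opening: 0.007
```

Call:
servo_tool:
  targets: [2,0,0.3,0,2,0,0.3,0,2,0,0.3,0,2,0,0.3,0,2,0,0.3,0]

```text
time_s: 4.65
eef_pos: [0.4626, -0.0389, 0.0616]
eef_rot: [0.698, 0.112, 0.698, -0.112]
wrist_force: [-2.4, 1.3, 1.5]
opening: 0.002
```

Call:
servo_tool:
  targets: [2,0,0.4,0,2,0,0.4,0,2,0,0.4,0,2,0,0.4,0,2,0,0.4,0]

```text
time_s: 5.15
eef_pos: [0.4646, -0.0396, 0.0516]
eef_rot: [0.698, 0.112, 0.698, -0.112]
wrist_force: [-3.3, 0.9, 1.9]
opening: -0.001
```

Call:
servo_tool:
  targets: [1,0,0.3,0,1,0,0.3,0,1,0,0.2,0,0,0,0,0,0,0,0,0]

```text
time_s: 5.65
eef_pos: [0.4654, -0.0398, 0.0488]
eef_rot: [0.698, 0.112, 0.698, -0.112]
wrist_force: [-3.5, 0.4, 2.0]
opening: 0.002
```

```bash
python3 st.py; python3 -c "
from h import *
shot('scene','scene3.png');shot('top','top3.png')"
```

```text
5.65 [ 0.4654 -0.0398  0.0488] [-3.53  0.4   2.01] 0.0016126294967964603
[[ 0.     0.312  0.95 ]
 [-0.     0.95  -0.312]
 [-1.    -0.     0.   ]]
to pad in tool mm [-7.2  0.1 -5.7]
```

View pics/scene3.png

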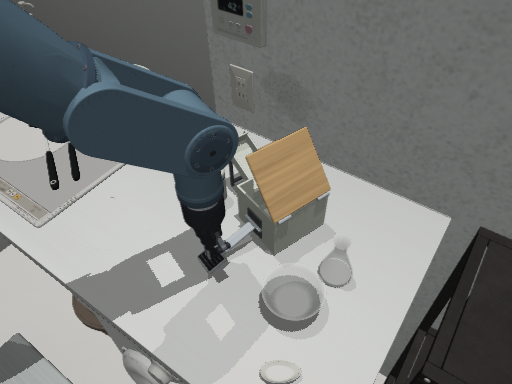

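View pics/top3.png

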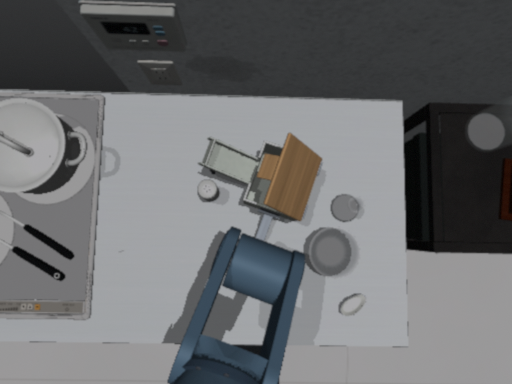

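The lid is up at about pixel (290,175) in the scene view. From above, the cork seems to be past the notch, around (268,165). I keep pressing until I feel the stop.

Call:
servo_tool:
  targets: [1,0,0.2,0,1,0,0.2,0,0.5,0,0,0,0,0,0,0,0,0,0,0]

```text
time_s: 6.25
eef_pos: [0.4658, -0.04, 0.0472]
eef_rot: [0.698, 0.112, 0.698, -0.112]
wrist_force: [-7.1, 1.5, 14.1]
opening: -0.005
```

Call:
servo_tool:
  targets: [0.5,0,0,0,0.5,0,0,0,0.5,0,0,0,0,0,0,0,0,0,0,0]

```text
time_s: 6.75
eef_pos: [0.4659, -0.04, 0.0468]
eef_rot: [0.698, 0.112, 0.698, -0.112]
wrist_force: [-13.1, 3.3, 28.3]
opening: -0.002
```

```bash
python3 st.py
python3 - <<'E'
from h import *
im,d=shot('top','top4.png');W=world('top',d)
m=np.zeros(d.shape,bool);m[130:225,235:325]=1
# lid plane fit
hsv=cv2.cvtColor(im,cv2.COLOR_BGR2HSV)
k=m&(hsv[...,1]>80)&(W[...,2]>.125);p=W[k];c=p.mean(0);n=np.linalg.svd(p-c,full_matrices=False)[2][2];print('lid',np.arccos(abs(n[2])),k.sum())
cv2.imwrite('pics/top4z.png',cv2.resize(im[120:230,190:340],None,fx=5,fy=5))
print(spotter.search_frame('top','cork')[:2])
E
```

```text
6.75 [ 0.4659 -0.04    0.0468] [-13.07   3.31  28.29] -0.001544759056730697
[[-0.     0.312  0.95 ]
 [-0.     0.95  -0.312]
 [-1.    -0.    -0.   ]]
to pad in tool mm [-9.2  0.  -6.3]
lid 1.310307840166436 2893
[]
```

View pics/top4z.png

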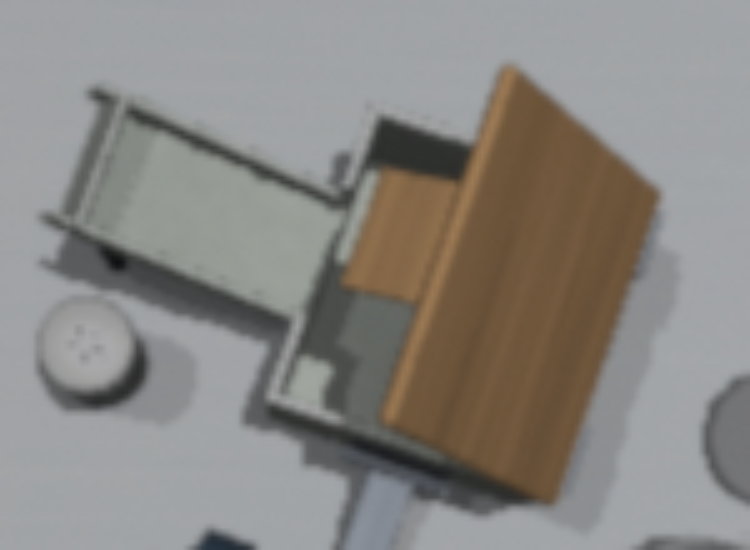

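The stop is reached: force rose to 28 N with no further travel. The chute is empty, so the cork is in. Now the slow release.

Call:
servo_tool:
  targets: [-0.6,0,0,0,-0.7,0,0,0,-0.8,0,-0.1,0,-0.8,0,-0.2,0,-0.8,0,-0.2,0]

```text
time_s: 7.35
eef_pos: [0.4655, -0.0399, 0.0487]
eef_rot: [0.698, 0.112, 0.698, -0.112]
wrist_force: [-3.2, 1.5, 2.3]
opening: -0.002
```

Call:
servo_tool:
  targets: [-0.8,0,-0.2,0,-0.8,0,-0.2,0,-0.8,0,-0.2,0,-0.8,0,-0.2,0,-0.8,0,-0.2,0]

```text
time_s: 7.85
eef_pos: [0.4645, -0.0396, 0.0526]
eef_rot: [0.698, 0.112, 0.698, -0.112]
wrist_force: [-2.3, 1.0, 2.6]
opening: -0.0
```

Call:
servo_tool:
  targets: [-0.8,0,-0.2,0,-0.8,0,-0.2,0,-0.8,0,-0.2,0,-0.8,0,-0.2,0,-0.8,0,-0.2,0]

```text
time_s: 8.35
eef_pos: [0.4637, -0.0393, 0.0567]
eef_rot: [0.698, 0.112, 0.698, -0.112]
wrist_force: [-0.2, 0.1, 2.3]
opening: 0.0
```

Call:
servo_tool:
  targets: [-0.8,0,-0.1,0,-0.8,0,-0.1,0,-0.8,0,-0.1,0,-0.8,0,-0.1,0,-0.8,0,-0.1,0]

```text
time_s: 8.85
eef_pos: [0.4631, -0.0391, 0.0607]
eef_rot: [0.698, 0.112, 0.698, -0.112]
wrist_force: [0.5, -0.7, 3.1]
opening: -0.004
```

Call:
servo_tool:
  targets: [-0.8,0,-0.1,0,-0.8,0,-0.1,0,-0.8,0,-0.1,0,-0.8,0,-0.1,0,-0.8,0,-0.1,0]

```text
time_s: 9.35
eef_pos: [0.4626, -0.0389, 0.0647]
eef_rot: [0.698, 0.112, 0.698, -0.112]
wrist_force: [1.1, -0.3, 3.6]
opening: -0.0
```

```bash
python3 st.py; python3 -c "
from h import *
shot('scene','scene5.png')"
```

```text
9.35 [ 0.4626 -0.0389  0.0647] [ 1.14 -0.35  3.56] -0.00042709197992620826
[[ 0.001  0.313  0.95 ]
 [-0.     0.95  -0.313]
 [-1.    -0.     0.001]]
to pad in tool mm [ 8.7  0.1 -2.8]
```

View pics/scene5.png

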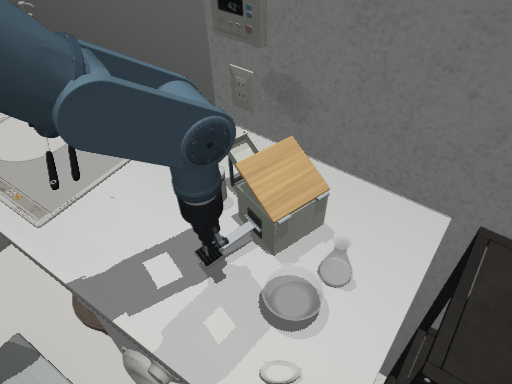

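The lid follows the pedal down, now about half shut (its free corner is near (292,140)), and the pad is still pushing on the fingers. I continue, slower towards the end.

Call:
servo_tool:
  targets: [-0.8,0,-0.1,0,-0.8,0,-0.1,0,-0.8,0,-0.1,0,-0.8,0,-0.1,0,-0.8,0,-0.1,0]

```text
time_s: 9.9
eef_pos: [0.4621, -0.0388, 0.0686]
eef_rot: [0.698, 0.112, 0.698, -0.112]
wrist_force: [2.9, -0.3, 3.1]
opening: -0.004
```

Call:
servo_tool:
  targets: [-0.8,0,0,0,-0.8,0,0,0,-0.7,0,0,0,-0.6,0,0,0,-0.6,0,0,0]

```text
time_s: 10.4
eef_pos: [0.4619, -0.0387, 0.072]
eef_rot: [0.698, 0.112, 0.698, -0.112]
wrist_force: [1.9, -0.9, 2.8]
opening: -0.004
```

Call:
servo_tool:
  targets: [-0.5,0,0,0,-0.5,0,0,0,-0.5,0,0,0,-0.5,0,0,0,-0.5,0,0,0]

```text
time_s: 10.9
eef_pos: [0.4619, -0.0387, 0.0745]
eef_rot: [0.698, 0.112, 0.698, -0.112]
wrist_force: [2.5, -0.1, 3.1]
opening: -0.003
```

Call:
servo_tool:
  targets: [-0.4,0,0,0,-0.4,0,0,0,-0.4,0,0,0,-0.4,0,0,0,-0.4,0,0,0]

```text
time_s: 11.4
eef_pos: [0.4619, -0.0387, 0.0765]
eef_rot: [0.698, 0.112, 0.698, -0.112]
wrist_force: [1.8, -1.5, 2.5]
opening: 0.003
```

Call:
servo_tool:
  targets: [-0.4,0,0,0,-0.4,0,0,0,-0.4,0,0,0,-0.4,0,0,0,-0.4,0,0,0]

```text
time_s: 11.9
eef_pos: [0.4619, -0.0387, 0.0785]
eef_rot: [0.698, 0.112, 0.698, -0.112]
wrist_force: [2.2, -0.3, 3.4]
opening: -0.0
```

Call:
servo_tool:
  targets: [-0.4,0,0,0,-0.4,0,0,0,-0.4,0,0,0,-0.4,0,0,0,-0.4,0,0,0]

```text
time_s: 12.4
eef_pos: [0.4619, -0.0387, 0.0805]
eef_rot: [0.698, 0.112, 0.698, -0.112]
wrist_force: [2.6, -0.8, 3.0]
opening: -0.002
```

Call:
servo_tool:
  targets: [-0.4,0,0,0,-0.4,0,0,0,-0.4,0,0,0,-0.4,0,0,0,-0.4,0,0,0]

```text
time_s: 12.9
eef_pos: [0.4611, -0.0384, 0.082]
eef_rot: [0.698, 0.112, 0.699, -0.112]
wrist_force: [-0.6, -0.1, 0.1]
opening: -0.002
```

Call:
servo_tool:
  targets: [-0.4,0,0,0,-0.4,0,0,0,-0.4,0,0,0,-0.4,0,0,0,-0.4,0,0,0]

```text
time_s: 13.4
eef_pos: [0.4619, -0.0387, 0.0845]
eef_rot: [0.698, 0.112, 0.698, -0.112]
wrist_force: [0.4, 0.5, -0.1]
opening: -0.002
```

Contact ended at rest height, with the force down to zero. I retreat upward and back.

Call:
servo_tool:
  targets: [-3,0,0,0,-10,0,0,0,-20,0,0,0,-25,0,0,0,-25,0,0,0]

```text
time_s: 13.9
eef_pos: [0.4618, -0.0386, 0.169]
eef_rot: [0.698, 0.112, 0.698, -0.112]
wrist_force: [-0.0, -0.4, -0.4]
opening: -0.002
```

Call:
servo_tool:
  targets: [-20,15,-10,0,-15,30,-10,0,0,35,-10,0,0,25,0,0,0,0,0,0]

```text
time_s: 14.4
eef_pos: [0.4667, 0.0727, 0.2037]
eef_rot: [0.699, 0.111, 0.698, -0.11]
wrist_force: [0.2, -0.6, 0.4]
opening: 0.001
```

```bash
python3 st.py
python3 - <<'E'
from h import *
im,d=shot('top','top6.png');im2,d2=shot('scene','scene6.png')
for n,dd in(('top',d),('scene',d2)):
  W=world(n,dd); W0=world(n,np.load(f'pics/{n}1.png.npy'))
  for t in('lid','pedal_pad','cork','shaker_salt','flask','glass_bowl_1'):
    for q in spotter.search_frame(n,t)[:1]:
      u,v=map(int,q['pixel']);print(n,t,q,W[v,u].round(3),W0[v,u].round(3))
cv2.imwrite('pics/top6z.png',np.hstack([cv2.resize(im[120:270,190:340],(384,384)),cv2.resize(im2[120:320,150:350],(384,384))]))
E
```

```text
14.4 [0.4667 0.0727 0.2037] [ 0.15 -0.62  0.39] 0.0010312615635740482
[[ 0.002  0.309  0.951]
 [ 0.001  0.951 -0.309]
 [-1.     0.001  0.002]]
to pad in tool mm [ 147.6 -107.5   27.6]
top lid {'pixel': [281.0, 177.5], 'score': 0.95} [ 0.639 -0.095  0.112] [ 0.639 -0.095  0.113]
top pedal_pad {'pixel': [257.0, 251.4], 'score': 0.78} [ 0.518 -0.022  0.943] [ 0.478 -0.048  0.053]
top cork {'pixel': [256.1, 251.4], 'score': 0.16} [ 0.478 -0.046  0.051] [ 0.478 -0.046  0.052]
top shaker_salt {'pixel': [207.7, 190.6], 'score': 0.81} [0.61  0.066 0.086] [0.61  0.066 0.086]
top flask {'pixel': [345.1, 204.3], 'score': 0.78} [ 0.587 -0.244  0.068] [ 0.587 -0.244  0.067]
top glass_bowl_1 {'pixel': [333.2, 250.0], 'score': 0.58} [ 0.482 -0.231  0.003] [ 0.482 -0.231  0.003]
scene lid {'pixel': [279.1, 185.3], 'score': 0.64} [ 0.634 -0.093  0.112] [ 0.633 -0.093  0.113]
scene pedal_pad {'pixel': [212.6, 246.6], 'score': 0.88} [ 0.467 -0.045  0.056] [ 0.468 -0.045  0.055]
scene shaker_salt {'pixel': [215.9, 183.9], 'score': 0.76} [0.598 0.052 0.066] [0.597 0.051 0.067]
scene flask {'pixel': [336.6, 264.9], 'score': 0.59} [ 0.566 -0.265  0.057] [ 0.567 -0.265  0.056]
scene glass_bowl_1 {'pixel': [296.3, 291.7], 'score': 0.69} [ 0.502 -0.219  0.004] [ 0.501 -0.22   0.006]
```

View pics/top6z.png

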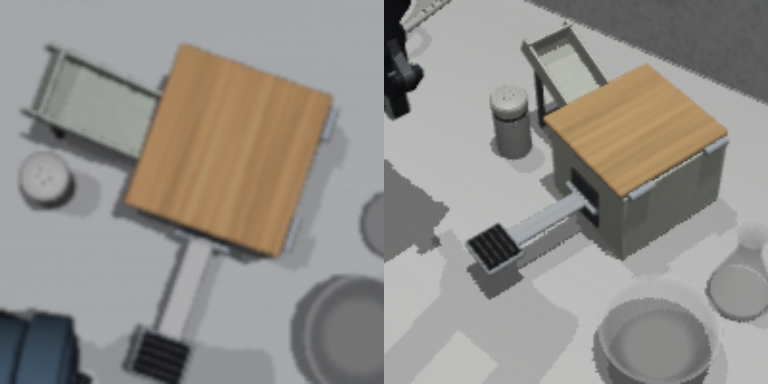

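The lid is shut, the pedal is back at rest and the chute is empty; nothing else has moved.

```bash
python3 -c "
from h import *
print(workorder.hand_in())"
```

```text
the job is handed in; nothing more can be done
None
```

The job is done and handed in at about 15 s of the 42 s allowed. I pressed the pedal with shut fingertips down to its stop, where the force rose to about 28 N upward on the fingers. I then let it back up over about 6 s, with the pad on the fingers until it reached its rest height.

- **Lid and pedal:** in the last pictures the lid lies level at 112 mm and the pad is at 56 mm, both as they were at the start.
- **Cork:** the chute is empty. I never saw the cork inside the box because the lid and apron hid it, so I infer it rolled in from the empty chute. The only late detection of a cork was a false one on the pedal (score 0.16).
- **Other things:** the shaker, flask and bowl show no movement, comparing the depth images from before and after within 2 mm. The arm stands clear, touching nothing.
- **Check that disagreed:** my measurement of the open lid's angle gave 1.31 rad, which the 0.90 rad limit makes impossible. The selected pixels were probably mixed with the apron and lid edge, so I went by the force at the stop and the picture.

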